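Fish the fallen bobbin tin out of the gap

TASK

A flat steel bobbin tin has slid into the narrow gap between the two thread cabinets. Take the bent hook from its stand, reach in under the wire shelf and draw the tin out with it over the raised lip, so that it drops flat into the tray pocket in front, without touching the tin with the fingers or disturbing the other things; then hang the hook back on its stand.

Things in the scene. Friction and masses are not known exactly. Their poses are not given: they have to be found in the camera images.
- lip (a point): Middle of the gap's mouth at table height, below the pocket-side edge of the raised lip. Axes: x level into the gap, away from the robot; y left across it; z up. The lip spans the mouth: sheer on the pocket side (x = 0), crest 8 mm high from x 0 to 6 mm, then a straight ramp down to the floor at x = 30 mm.
- organiser: Fixed organiser; same origin and axes as the lip point. Two wooden drawer cabinets, each 95 mm wide, 195 mm deep, 70 mm high, leave a gap 60 mm wide (y -30 to 30 mm, x 0 to 195 mm) with the table as its floor, closed at x = 195 mm by a board 22 mm high. Drawer knobs stick out to x = -13 mm.
- shelf_edge (a point): Middle of the lower front edge of the wire shelf that bridges gap and cabinets: 105 mm into the gap from the lip point, 206 mm above the table; same axes. The shelf runs 88 mm on along x and 118 mm to either side in y, on thin posts at its ends. Spools stand on it from 11 mm behind the edge, up to 289 mm above the table.
- pocket (a point): Centre of the tray pocket in front of the gap, 8 mm above its floor (the table), 59 mm from the lip point towards the robot; axes as the lip. Inside 118 mm long (x), 60 mm wide (y); sides and the end nearest the robot are 18 mm high, 8 and 6 mm thick; its fourth side is the lip.
- tin_center (a point): Centre of the dropped flat closed bobbin tin, plain steel, 92 mm long (own x), 46 mm wide (own y), 16 mm high, about 110 g. Starts flat on the gap's floor, length roughly along the gap, partly under the wire shelf.
- hook_grip (a point): Loose hook, 90 g: middle of its wooden handle's grip, 18 x 18 mm, sides along own x and y, top 40 mm above. Own z goes up the handle. Underside of its 36 x 36 x 6 mm flange is 45 mm below; a straight 8 mm steel rod runs to 200 mm below, then bends 45 degrees towards own +x for 50 mm. Starts hanging by the flange on the stand, foot towards the robot.
- hook_tip (a point): Centre of the round end (8 mm across) of the hook's bent foot: 35.4 mm along own x and 235.4 mm below hook_grip; axes as hook_grip.
- stand_rest (a point): Fixed wooden hook stand: point on the prongs' top, 215 mm above the table, where the hanging hook's axis passes. The fork opens to own -x (robot side). Two prongs, 10 mm thick, run from the post (at x = 52 mm, level with them) to x = -32 mm, 18 mm free between. Base 120 x 90 x 12 mm. Hook comes off by lifting a little, then out along -x.
- spool_a: blue thread spool, 44 mm across, 85 mm tall, upright on the organiser's left cabinet; origin at its underside; a bystander
- spool_b: red thread spool, 44 mm across, 85 mm tall, upright on the table beyond the stand; origin at its underside; a bystander
- spool_c: orange thread spool, 44 mm across, 85 mm tall, upright on the table to the left; origin at its underside; a bystander
- tape: round tape-measure case, 58 mm across, 20 mm high, on the organiser's right cabinet; origin at its underside; a bystander
- pincushion: round pincushion, 72 mm across, 40 mm high (pins to 63 mm), beside the tray in front of the left cabinet; origin at its underside; a bystander
- button_jar: glass jar, 68 mm across, 90 mm high, on the left of the table; origin at its underside; a bystander
- oil_can: small white bottle, 44 mm across, 110 mm high, on the right of the table; origin at its underside; a bystander
Mind the look-alikes: they are no part of the job. Leave any white look-alike of the part that bears stand_rest alone.

How it is judged:
By the outcome, as a careful person would: the job done as asked, in the order asked, and still so for the second after the job is handed in, with the robot touching nothing.
It also fails if it takes over 61 s, if anything falls off the work surface, if the arm or the gripper's body presses on something with over 40 N, if the wrist force passes 120 N, or if a joint passes its speed limit or range.

ROBOT

A 6-joint arm with a two-finger parallel gripper is mounted at the origin on the work surface. World frame = base frame: x ahead of the robot, y to its left, z up, the work surface at z = 0. Lengths are in m, angles in degrees, forces in N, time in s.
With the tool pointing down it reaches from about 0.25 to 0.725 m from the base axis. Payload 9.7 kg.
Tool frame: the origin (TCP) lies on the centre line of the jaws, within the pads' length; the fingertips stand bot.nose_length ahead of it and the grasp point (between the pads) lies 11 mm behind it (bot.nose_length is the distance from the TCP to the fingertips, in m); z points along the fingers, y is the line along which they close (so a half turn about z gives the same grasp; the last joint's range is limited). The gripper opens to 85 mm and grips with 20 to 120 N. Pads are 22 mm wide; open, the fingers measure 114 mm over their backs; the gripper's body (76 mm by 85 mm) begins 54 mm behind the grasp point. The pads swing forward as they close: fully open they stand 13 mm farther back than shut.
Start: joints at [-70.989, 4.979, 10.078, 95.1, 0, 90], TCP at [0.179, -0.52, 0.239] pointing down, gripper open.
Joint ranges: [-179.16, 179.16], [-48.56, 103.87], [-65.8, 70.77], [-126.05, 130.52], [-82.76, 87.17], [-180, 180]. Speed limits (degrees/s): [127.2, 127.2, 147.25, 180, 180, 180].

INTERFACE

Orientations are given as [roll, pitch, yaw] about the fixed x, y, z axes, in that order (R = Rz(yaw) Ry(pitch) Rx(roll)).
In Python, from workcell import bot gives the robot as it stands. The module is installed in compiled form; this text tells all that it offers.
- The arm moves only by the shell command python3 -m inch 'ROWS' [OPENING] [FORCE]. ROWS is JSON, a list of rows, each a list of 4 numbers: the shift along the world's x, y, z in cm, then the turn about the world's z in degrees. A call has exactly 8 rows; each row is the pose to reach, as a shift and turn from the pose commanded when the call began; what a row does not reach only later rows make up. A row lasts 1/8 s, in which the tool goes at most 62.5 mm and 10.7 degrees, less where a joint would pass 70% of its speed; a pose out of reach is approached as far as the arm can. A call with a gripper value outside its range is refused whole. OPENING is the finger opening in cm, from 0 to 8.54, set as the call begins (- or left out, the last holds). The fingers move at their own pace and stop on an object; FORCE is the grip in N (left out, the last holds). Time passes only in rows, so rows that repeat a pose let the fingers close, or fill a call up. It gives the time, the measured TCP pose, the force, the opening and the grip force at its end, in the units of the state.
- bot.get_obs(): the state, without advancing time (a new reading comes with each control period).
- bot.camera(name): name is "scene" or "top"; returns a dict with "img" (384x512x3 uint8, red, green, blue), "fovy" (degrees; the focal length in pixels is half the picture's height over the tangent of half this angle, whatever the lens; pixels are square), "cx", "cy" (the principal point, pixels), "dist" ([k1, k2, p1, p2, k3] as OpenCV has them; the pictures are not rectified), "R" (3x3) and "t" (3): a world point X has camera coordinates R X + t. Camera axes: x right, y down, z forward; pixel columns grow to the right and rows downward; lengths in m; the calibration is good to about 2 mm. A picture is of the moment at which its call begins. There is no depth.
- bot.job_done(): hands the job in; it is judged then, once.
Trained networks look in a picture, given as the dict that the camera call returned (one of the last four; its "shot" number tells which), for a name from the list of things; names that differ only in an ending like _2 or _b are one class to them, and where a whole thing is asked for, a point or a joint stands for the part that bears it (a point fixed in the world has none). Each returns a list of dicts, best first, with "score" (0 to 1); they miss things now and then, are a little off and sometimes report something else, mostly with a low value. They report only what shows in the picture. A call takes as long as a camera call. They do not tell look-alikes from the thing itself.
- bot.find_in(thing, picture): "point" ([column, row] in pixels, amid what is visible of it).
- bot.landmark_of(thing, picture): "point" ([column, row] in pixels: a listed point, or the origin of a listed thing).
The state is a dict: "time": time; "q": joint angles; "qd": joint speeds; "joint_efforts": joint torques, N m; "ee_pos": TCP position; "tcp_rot": TCP orientation; "wrist_force": force on the tool from outside, world axes, zero at the start; "torque": the same for the moment, N m; "opening": finger opening in m; "grasp_force": force on a finger pad.
Only numpy, scipy, OpenCV 4.12 (cv2) and the standard library are available. Lean on these libraries where they do the work, as an engineer would, in place of code of your own. Each camera call takes 0.05 s, during which the arm holds its last target. There are 200 camera calls.

## Working session

There is one attempt and no reset: what is moved stays moved. The work goes in short steps, Python scripts to look and compute and a shell command to move; the robot and the scene stay as the last step left them, time stands still between calls to the robot, and variables do not carry over. Pictures are saved under pics/ and viewed, at most 13 in all, crops included, and the job is handed in when it is done.

```bash
mkdir -p pics
cat > h.py <<'E'
import numpy as np, cv2
from scipy.optimize import least_squares
from workcell import bot
def K(c):
    f=c['img'].shape[0]/2/np.tan(np.radians(c['fovy']/2)); return np.array([[f,0,c['cx']],[0,f,c['cy']],[0,0,1.]])
def ray(c,p):
    u=cv2.undistortPoints(np.array([[p]],float),K(c),np.array(c['dist'],float))[0,0]
    R=np.array(c['R']);t=np.array(c['t']); d=R.T@np.array([u[0],u[1],1]); return -R.T@t,d/np.linalg.norm(d)
def atz(c,p,z):
    o,d=ray(c,p); return o+d*(z-o[2])/d[2]
def tri(c1,p1,c2,p2):
    A=np.zeros((3,3));b=np.zeros(3); L=[]
    for c,p in((c1,p1),(c2,p2)):
        o,d=ray(c,p);M=np.eye(3)-np.outer(d,d);A+=M;b+=M@o;L.append((o,d))
    X=np.linalg.solve(A,b); return X,max(np.linalg.norm((np.eye(3)-np.outer(d,d))@(X-o)) for o,d in L)
def proj(c,X):
    r=cv2.Rodrigues(np.array(c['R'],float))[0]; return cv2.projectPoints(np.array(X,float).reshape(-1,1,3),r,np.array(c['t'],float),K(c),np.array(c['dist'],float))[0][:,0]
def save(c,n): cv2.imwrite('pics/'+n,c['img'][:,:,::-1])
E
python3 - <<'E'
from h import *
np.set_printoptions(precision=3,suppress=True)
s=bot.camera('scene');t=bot.camera('top')
big=np.hstack([s['img'],t['img']]);
save(s,'s0.png');save(t,'t0.png')
for c in(s,t):print(c['fovy'],(-np.array(c['R']).T@np.array(c['t'])))
Z=dict(lip=0,shelf_edge=.206,pocket=.008,tin_center=.008,hook_grip=.26,hook_tip=None,stand_rest=.215,spool_a=.07,spool_b=0,spool_c=0,tape=.07,pincushion=0,button_jar=0,oil_can=0)
for n,z in Z.items():
    a=bot.landmark_of(n,s);b=bot.landmark_of(n,t)
    for nm,c,r in(('s',s,a),('t',t,b)):
        for q in r[:3]: print(n,nm,round(q['score'],2),np.round(q['point'],1),atz(c,q['point'],z) if z is not None else '')
    if a and b: print('   tri',*tri(s,a[0]['point'],t,b[0]['point']))
print(bot.get_obs(),bot.nose_length)
E
```

```text
53.303817842098994 [0.82  0.573 1.045]
56.942412797150055 [ 0.409 -0.052  1.349]
lip s 0.93 [239.1 262.1] [0.566 0.058 0.   ]
lip t 0.86 [231.5 178. ] [0.56  0.055 0.   ]
   tri [ 0.562  0.055 -0.009] 0.0015633632870817775
shelf_edge s 0.9 [204.1 241.7] [0.665 0.063 0.206]
shelf_edge s 0.66 [210.6 139.1] [ 0.481 -0.271  0.206]
shelf_edge t 0.59 [225.  139.4] [0.665 0.058 0.206]
   tri [0.665 0.059 0.201] 0.0010822033026226458
pocket s 0.84 [254.7 256.9] [0.517 0.07  0.008]
pocket t 0.72 [227.7 190. ] [0.513 0.069 0.008]
   tri [0.515 0.069 0.003] 0.0013608355931011618
tin_center s 0.66 [214.3 239. ] [ 0.596 -0.05   0.008]
tin_center s 0.56 [212.7 275.1] [0.656 0.061 0.008]
tin_center t 0.62 [234.5 151.2] [0.662 0.041 0.008]
   tri [0.631 0.034 0.152] 0.00476009015898637
hook_grip s 0.76 [193.3 116.2] [ 0.503 -0.339  0.26 ]
hook_grip t 0.61 [352.7 184.4] [ 0.504 -0.341  0.26 ]
hook_grip t 0.25 [369.8 216.4] [ 0.404 -0.391  0.26 ]
hook_grip t 0.2 [233.  179.4] [0.526 0.03  0.26 ]
   tri [ 0.504 -0.341  0.259] 0.0010193490708637878
hook_tip s 0.81 [191.5 169.3] 
hook_tip t 0.71 [330.9 1
[... 1808 characters left out ...]
9.1 184.2] [0.542 0.412 0.   ]
   tri [0.541 0.412 0.004] 0.0011788796458732703
oil_can s 0.82 [212.  141.2] [ 0.398 -0.465  0.   ]
oil_can t 0.6 [372.8 216.3] [ 0.403 -0.484  0.   ]
   tri [ 0.397 -0.485 -0.016] 0.006924168305626736
{'time': 1.5, 'q': array([-70.988,   4.978,  10.077,  95.099,  -0.001,  89.998]), 'qd': array([-0.018,  0.011, -0.097,  0.041,  0.039,  0.014]), 'joint_efforts': array([  0.001, -52.01 ,  46.485,   0.002,   0.   ,  -0.   ]), 'ee_pos': array([ 0.179, -0.52 ,  0.239]), 'tcp_rot': array([-179.999,    0.001,   19.014]), 'wrist_force': array([-0.035,  0.097, -0.46 ]), 'torque': array([-0.052, -0.05 ,  0.06 ]), 'grasp_force': 0.0, 'opening': 0.08547540519197984} 0.008
```

Run:
```python
import cv2
s=cv2.imread('pics/s0.png');t=cv2.imread('pics/t0.png')
cv2.imwrite('pics/s1.png',cv2.resize(s[80:340,120:400],(0,0),fx=2.3,fy=2.3,interpolation=cv2.INTER_CUBIC))
cv2.imwrite('pics/t1.png',cv2.resize(t[110:290,130:400],(0,0),fx=2.9,fy=2.9,interpolation=cv2.INTER_CUBIC))
```

```text
(no output)
```

View pics/s1.png

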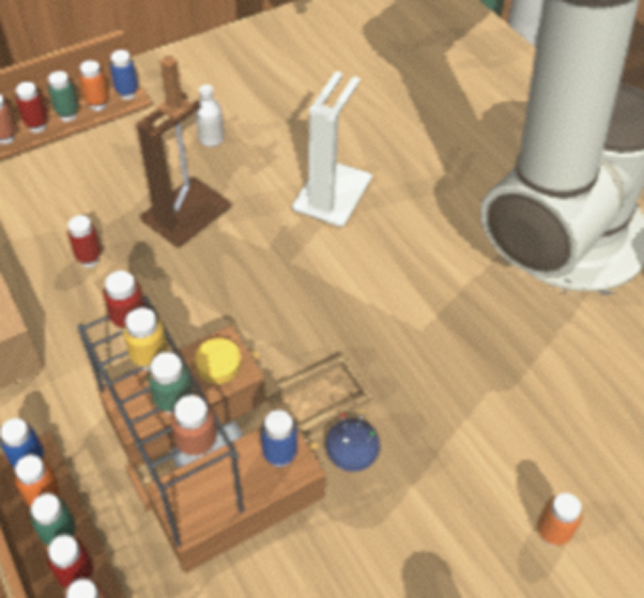

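View pics/t1.png

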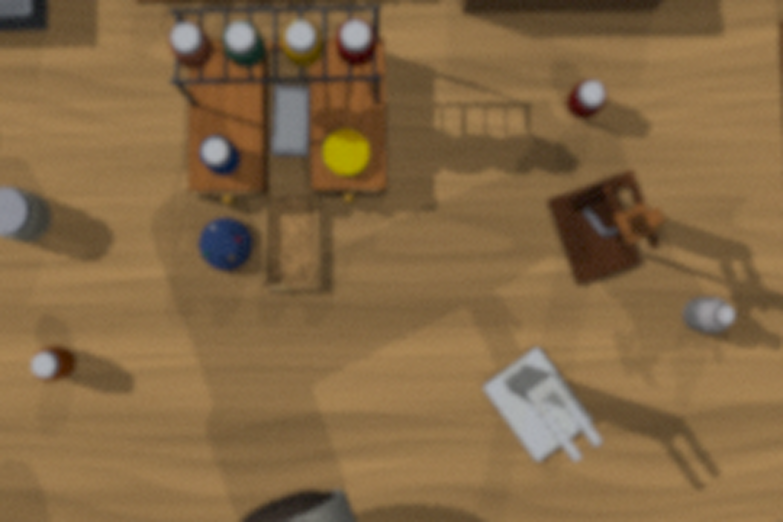

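```bash
cat > ov.py <<'E'
from h import *
def T(x,y,z,yaw):
    a=np.radians(yaw);R=np.array([[np.cos(a),-np.sin(a),0],[np.sin(a),np.cos(a),0],[0,0,1]]);return lambda P:np.array(P,float)@R.T+[x,y,z]
def crop(c,u,v,w,h,k,segs):
    im=c['img'][v:v+h,u:u+w,::-1]; im=cv2.resize(im,(0,0),fx=k,fy=k,interpolation=cv2.INTER_CUBIC); raw=im.copy()
    for P,col in segs:
        q=(proj(c,P)-[u,v]+.5)*k
        cv2.polylines(im,[np.round(q*8).astype(int)],False,col,1,cv2.LINE_AA,3)
    return raw,im
E
python3 - <<'E'
from ov import *
s=bot.camera('scene');t=bot.camera('top')
O=T(.562,.056,0,2)
f=lambda x0,x1,y0,y1,z:[[x0,y0,z],[x1,y0,z],[x1,y1,z],[x0,y1,z],[x0,y0,z]]
S=[(O(f(0,.195,.03,.125,.07)),(0,255,0)),(O(f(0,.195,-.125,-.03,.07)),(0,255,0)),(O(f(-.118,0,-.03,.03,.018)),(255,255,0)),(O([[.105,-.118,.206],[.105,.118,.206]]),(255,0,255))]
W=T(.504,-.341,.26,25);H=T(.504,-.341,.26,212)
B=T(.504,-.341,.215,25)
S+=[(B(f(-.032,.052,-.009,.009,0)),(0,255,0)),(T(.504,-.341,.26,32)([[0,0,0.04],[0,0,-.2],[.035,0,-.235]]),(255,255,0)),(T(.504,-.341,.26,205)([[0,0,-.2],[.035,0,-.235]]),(0,0,255))]
a=crop(t,300,130,75,75,5.3,S);b=crop(s,160,95,75,75,5.3,S)
cv2.imwrite('pics/a.png',np.hstack([a[0],b[0]]))
a=crop(t,185,125,80,110,5,S);b=crop(s,160,210,120,110,3.3*1.0,S)
h=min(a[1].shape[0],550);bb=cv2.resize(b[1],(396,363));pad=np.zeros((h,396,3),np.uint8);pad[:363]=bb
cv2.imwrite('pics/b.png',np.hstack([a[1][:h],pad]))
E
```

```text
(no output)
```

View pics/a.png

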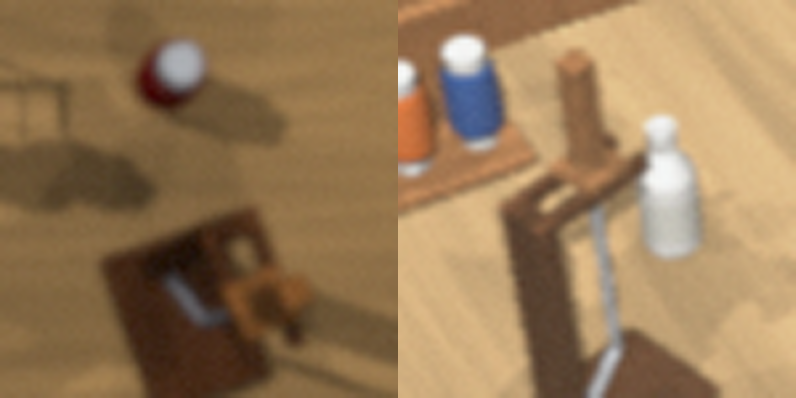

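View pics/b.png

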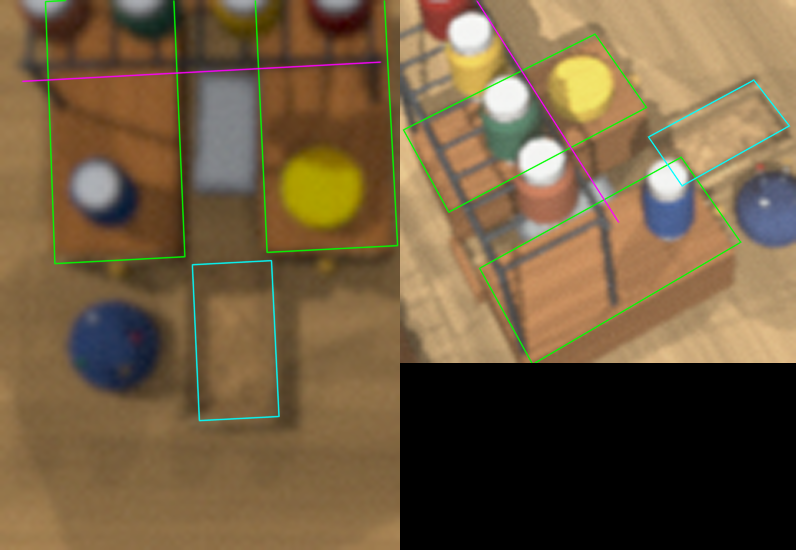

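```bash
cat > fit.py <<'E'
from ov import *
from scipy.optimize import differential_evolution as DE
from scipy.ndimage import map_coordinates as mc
def rect(x0,x1,y0,y1,z):return [([x0,y0,z],[x1,y0,z]),([x1,y0,z],[x1,y1,z]),([x1,y1,z],[x0,y1,z]),([x0,y1,z],[x0,y0,z])]
def grads(c):
    g=cv2.GaussianBlur(c['img'].astype(np.float32),(0,0),1.0)
    return [cv2.Sobel(g,cv2.CV_32F,1,0).transpose(2,0,1)/8,cv2.Sobel(g,cv2.CV_32F,0,1).transpose(2,0,1)/8]
def score(p,segs,cams):
    f=T(p[0],p[1],0,p[2]);tot=0
    for c,G in cams:
        for a,b in segs:
            X=f(np.linspace(a,b,30)[2:-2]);q=proj(c,X);d=q[-1]-q[0];L=np.linalg.norm(d);n=np.array([-d[1],d[0]])/L
            v=sum((n[0]*mc(G[0][k],[q[:,1],q[:,0]],order=1)+n[1]*mc(G[1][k],[q[:,1],q[:,0]],order=1))**2 for k in range(3))**.5
            tot-=np.minimum(v,25).mean()*L
    return tot
def fit(segs,cams,x0,r=(.015,.015,6)):
    cams=[(c,grads(c)) for c in cams]
    o=DE(score,[(a-b,a+b) for a,b in zip(x0,r)],args=(segs,cams),seed=1,popsize=20,maxiter=60,tol=1e-4);return o.x,o.fun
E
python3 - <<'E'
from fit import *
np.set_printoptions(precision=4,suppress=True)
s=bot.camera('scene');t=bot.camera('top')
org=rect(0,.195,.03,.125,.07)+rect(0,.195,-.125,-.03,.07)+rect(-.124,0,-.038,.038,.018)+[([.105,-.118,.207],[.105,.118,.207])]
for cs in([t],[s],[t,s]): print('org',fit(org,cs,(.564,.056,1)))
tin=rect(-.046,.046,-.023,.023,.016)
print('tin t',fit(tin,[t],(.66,.058,0),(.02,.02,12)))
st=rect(-.032,.052,-.019,.019,.215)+rect(-.032,.045,-.009,.009,.215)
for cs in([t],[s],[t,s]): print('stand',fit(st,cs,(.506,-.342,24),(.015,.015,15)))
for nm,c in(('s',s),('t',t)):
  for n in('hook_tip','hook_grip'):
    print(nm,n,[(round(q['score'],2),np.round(q['point'],1),atz(c,q['point'],.0246 if 'tip' in n else .26)) for q in bot.landmark_of(n,c)[:1]])
E
```

```text
org (array([ 0.5614,  0.0611, -0.1134]), np.float64(-4885.683605801913))
org (array([ 0.5684,  0.0625, -0.3447]), np.float64(-7327.970835256941))
org (array([ 0.5613,  0.0625, -0.6338]), np.float64(-11193.68475089982))
tin t (array([ 0.663 ,  0.0597, -3.067 ]), np.float64(-1479.4895238074216))
stand (array([ 0.5089, -0.3383, 22.7701]), np.float64(-1406.2322843662907))
stand (array([ 0.4975, -0.3295,  9.591 ]), np.float64(-1742.9688878902925))
stand (array([ 0.5032, -0.3436, 32.009 ]), np.float64(-2818.465813454572))
s hook_tip [(0.84, array([196.3, 171.3]), array([ 0.5271, -0.3281,  0.0246]))]
s hook_grip [(0.54, array([193.5, 111.5]), array([ 0.4933, -0.3594,  0.26  ]))]
t hook_tip [(0.53, array([334.2, 180.1]), array([ 0.5426, -0.3341,  0.0246]))]
t hook_grip [(0.69, array([354. , 182.7]), array([ 0.5097, -0.3455,  0.26  ]))]
```

```bash
python3 -m inch '[[3,2,5,2],[8,4.5,9,5],[13,7.5,10,5],[18.5,10.3,10,5],[23,12.8,10,5],[28,15.5,10,5],[32.6,17.8,10,5],[32.6,17.8,10,5]]' 8.5
```

```text
time: 2.9
ee_pos: [0.5079, -0.3401, 0.3378]
tcp_rot: [-179.9, 0.0, 24.2]
wrist_force: [-0.5, -0.7, -0.2]
opening: 0.0847
grasp_force: 0.0
```

Run:
```python
from ov import *
t=bot.camera('top');s=bot.camera('scene')
o=bot.get_obs();e=o['ee_pos'];print(e,o['tcp_rot'],proj(t,[e]),proj(s,[e]))
a=crop(t,315,140,75,75,5.3,[]);b=crop(s,150,75,75,75,5.3,[([e,e-[0,0,.09]],(0,255,0))])
cv2.imwrite('pics/c.png',np.hstack([a[0],b[1]]))
```

```text
[ 0.50536872 -0.34177178  0.33893992] [-1.79972524e+02  3.45640514e-02  2.40759252e+01] [[359.98418395 181.56446179]] [[189.18552945  95.19212243]]
```

View pics/c.png

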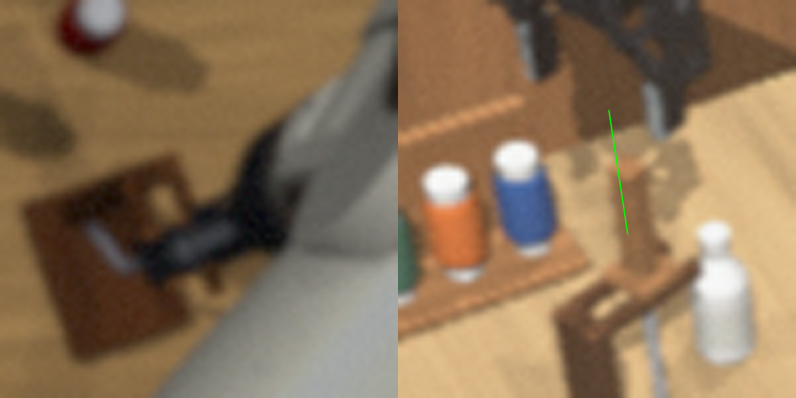

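```bash
python3 -m inch '[[-0.3,0,-3,0],[-0.3,0,-6,0],[-0.3,0,-8.4,0],[-0.3,0,-8.4,0],[-0.3,0,-8.4,0],[-0.3,0,-8.4,0],[-0.3,0,-8.4,0],[-0.3,0,-8.4,0]]' 8.5; python3 -m inch '[[0,0,0,0],[0,0,0,0],[0,0,0,0],[0,0,0,0],[0,0,0,0],[0,0,0,0],[0,0,0,0],[0,0,0,0]]' 0 90
```

```text
time: 4.0
ee_pos: [0.5023, -0.342, 0.2556]
tcp_rot: [180.0, -0.0, 24.0]
wrist_force: [0.2, -0.2, 0.0]
opening: 0.085
grasp_force: 0.0
time: 5.0
ee_pos: [0.5021, -0.342, 0.2553]
tcp_rot: [-180.0, 0.0, 24.0]
wrist_force: [-1.0, 0.7, 0.6]
opening: 0.0173
grasp_force: 87.8
```

```bash
python3 -m inch '[[0,0,1,0],[0,0,2,0],[0,0,2,0],[-3,-1.3,2,0],[-6,-2.7,2,0],[-9,-4,2.5,0],[-10,-4.4,6,0],[-10,-3,11,0]]'; python3 -m inch '[[0,4,2.5,-3],[0.5,10,3,-6],[1,16,3,-9],[3,22,3,-12],[6,27.5,3,-15],[9,32.5,3,-18],[12.5,37,3,-21],[15.8,43.3,3,-24]]'
python3 - <<'E'
from ov import *
t=bot.camera('top');s=bot.camera('scene')
o=bot.get_obs();e=o['ee_pos'];print(e,o['tcp_rot'],o['opening'],o['wrist_force'])
for n,c in(('s',s),('t',t)):
  for k in('hook_tip','hook_grip'):print(n,k,[(round(q['score'],2),np.round(q['point'],1)) for q in bot.landmark_of(k,c)[:2]], proj(c,[e+[.035,0,.005-.235] if 'tip' in k else e+[0,0,.005]]))
H=T(e[0],e[1],e[2]+.005,0)([[0,0,.04],[0,0,-.2],[.0354,0,-.2354]])
a=crop(s,170,130,140,140,4,[(H,(0,255,0))])
cv2.imwrite('pics/d.png',a[1])
E
```

```text
time: 6.0
ee_pos: [0.4009, -0.3725, 0.3651]
tcp_rot: [-179.9, 0.1, 23.9]
wrist_force: [0.8, -0.7, -0.2]
opening: 0.017
grasp_force: 88.5
time: 7.0
ee_pos: [0.558, 0.03, 0.3952]
tcp_rot: [-178.9, 0.0, 2.5]
wrist_force: [0.1, -1.2, -0.2]
opening: 0.0169
grasp_force: 88.4
[0.55954901 0.03019862 0.39279499] [-178.83743227    0.18634809    2.61641256] 0.01732651874090408 [-0.24476554 -1.11425252 -0.6056327 ]
s hook_tip [(0.9, array([226.9, 233.2])), (0.44, array([239.4, 280.4]))] [[223.47513284 230.11283754]]
s hook_grip [(0.92, array([232.4, 167.9]))] [[231.09773955 167.21038512]]
t hook_tip [(0.74, array([370.4, 216. ])), (0.26, array([329.8, 145.5]))] [[234.77843918 162.4041687 ]]
t hook_grip [(0.2, array([329.2, 145.1]))] [[228.78278338 161.86695034]]
```

View pics/d.png

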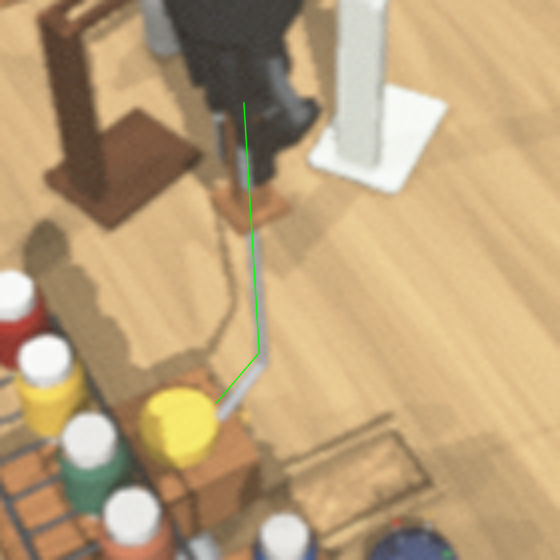

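```bash
python3 -m inch '[[0,3,0,-2.6],[2,3,0,-2.6],[4.5,3,0,-2.6],[7,3,-2,-2.6],[8.2,3,-5,-2.6],[8.2,3,-8,-2.6],[8.2,3,-11,-2.6],[8.2,3,-11.5,-2.6]]'
python3 - <<'E'
from ov import *
s=bot.camera('scene')
o=bot.get_obs();e=o['ee_pos'];print(e,o['tcp_rot'],o['opening'],o['wrist_force'])
H=T(e[0],e[1],e[2]+.005,o['tcp_rot'][2])([[0,0,.04],[0,0,-.2],[.0354,0,-.2354]])
a=crop(s,160,170,130,130,4.5,[(H,(0,255,0))])
cv2.imwrite('pics/e.png',a[1])
E
```

```text
time: 8.3
ee_pos: [0.639, 0.0331, 0.2788]
tcp_rot: [-177.8, 0.2, 2.1]
wrist_force: [0.2, 0.4, 0.2]
opening: 0.0169
grasp_force: 88.3
[0.6393354  0.03325319 0.2797998 ] [-1.77855563e+02  1.18584136e-01  2.10600357e+00] 0.01693691811305776 [-0.45724821 -0.44771537 -1.37964991]
```

View pics/e.png

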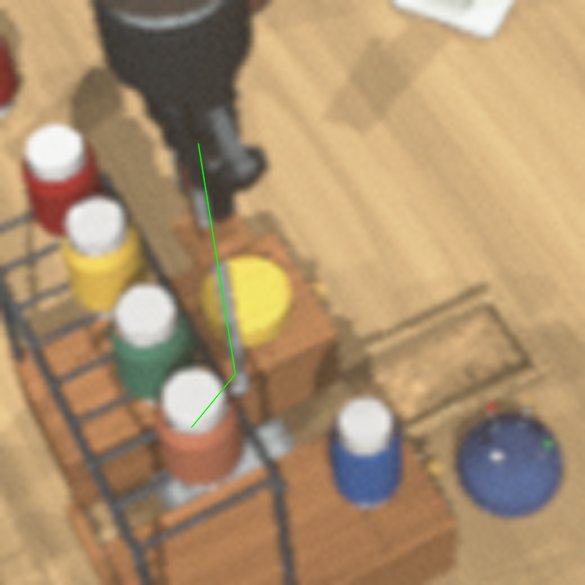

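Run:
```python
from h import *
o=bot.get_obs()
for k in('q','qd','joint_efforts','ee_pos','tcp_rot','wrist_force','torque'):print(k,np.round(o[k],3))
```

```text
q [  2.05   19.712  31.969 102.378   2.144 179.944]
qd [ 0.254  0.323  3.416  1.6   -0.125  0.013]
joint_efforts [ 0.0000e+00 -6.8443e+01  4.5372e+01 -7.7000e-02  1.4400e-01  1.0000e-03]
ee_pos [0.639 0.033 0.28 ]
tcp_rot [-1.77856e+02  1.19000e-01  2.10600e+00]
wrist_force [-0.457 -0.448 -1.38 ]
torque [-0.017 -0.017 -0.04 ]
```

```bash
python3 -m inch '[[-1,0,3,0],[-1,0,6,0],[-1,0,6,5],[-1,0,6,10],[-1,0,6,10],[-1,0,6,10],[-1,0,6,10],[-1,0,6,10]]'
```

```text
time: 9.35
ee_pos: [0.63, 0.0338, 0.3404]
tcp_rot: [-177.9, 0.0, 12.1]
wrist_force: [0.3, -0.5, -0.6]
opening: 0.0169
grasp_force: 88.4
```

```bash
python3 -m inch '[[0,1.2,0,-3],[1.1,1.2,-1,-3],[1.1,1.2,-4,-3],[1.1,1.2,-6,-3],[1.1,1.2,-7.5,-3],[1.1,1.2,-8,-3],[1.1,1.2,-8.2,-3],[1.1,1.2,-8.2,-3]]';python3 -m inch '[[0,0,-0.1,0],[0,0,-0.2,0],[0,0,-0.3,0],[0,0,-0.4,0],[0,0,-0.5,0],[0,0,-0.6,0],[0,0,-0.6,0],[0,0,-0.6,0]]'
```

```text
time: 10.35
ee_pos: [0.6413, 0.0457, 0.2587]
tcp_rot: [-177.9, 0.0, 9.2]
wrist_force: [0.2, -0.1, -1.5]
opening: 0.017
grasp_force: 88.4
time: 11.35
ee_pos: [0.641, 0.0458, 0.2523]
tcp_rot: [-177.9, 0.0, 9.2]
wrist_force: [-0.3, 0.5, -0.8]
opening: 0.017
grasp_force: 88.4
```

```bash
python3 -m inch '[[0,0,-0.1,0],[0,0,-0.2,0],[0,0,-0.3,0],[0,0,-0.4,0],[0,0,-0.5,0],[0,0,-0.5,0],[0,0,-0.5,0],[0,0,-0.5,0]]'
```

```text
time: 12.35
ee_pos: [0.641, 0.0458, 0.2495]
tcp_rot: [-177.9, -0.1, 9.2]
wrist_force: [-1.8, -0.4, 11.7]
opening: 0.0169
grasp_force: 90.1
```

```bash
python3 -m inch '[[0,0,-0.2,0],[-0.5,0,-0.2,0],[-1,0,-0.2,0],[-1.5,0,-0.2,0],[-2,0,-0.2,0],[-2.5,0,-0.2,0],[-3,0,-0.2,0],[-3,0,-0.2,0]]'
python3 - <<'E'
from fit import *
t=bot.camera('top');o=bot.get_obs()
print(o['ee_pos'],o['tcp_rot'],o['wrist_force'],o['torque'])
print([(round(q['score'],2),q['point'],atz(t,q['point'],.008)) for q in bot.landmark_of('tin_center',t)[:2]])
s=bot.camera('scene')
print([(round(q['score'],2),q['point'],atz(s,q['point'],.008)) for q in bot.landmark_of('tin_center',s)[:2]])
print([(round(q['score'],2),q['point'],proj(s,[o['ee_pos']+[.035,.014,-.23]])) for q in bot.landmark_of('hook_tip',s)[:2]])
a=crop(s,180,215,100,75,7,[(T(.663,.0597,.016,-3)([[-.046,.023,0],[-.046,-.023,0],[.046,-.023,0],[.046,.023,0],[-.046,.023,0]]),(0,255,0))])
cv2.imwrite('pics/f.png',a[1])
E
```

```text
time: 13.35
ee_pos: [0.6107, 0.0459, 0.2464]
tcp_rot: [-177.9, -0.0, 9.2]
wrist_force: [-2.0, 0.9, 10.5]
opening: 0.0168
grasp_force: 90.1
[0.61064156 0.04599902 0.24644989] [-1.77852756e+02 -1.47223003e-02  9.17396136e+00] [-2.81846708 -0.38169198 11.37404807] [0.35511775 0.45691857 0.05543985]
[(0.67, [151.2, 235.8], array([0.34423647, 0.36197959, 0.008     ]))]
[(0.64, [208.5, 277.8], array([0.67117442, 0.06213954, 0.008     ]))]
[(0.84, [210.4, 273.3], array([[215.67526284, 271.97064606]]))]
```

View pics/f.png

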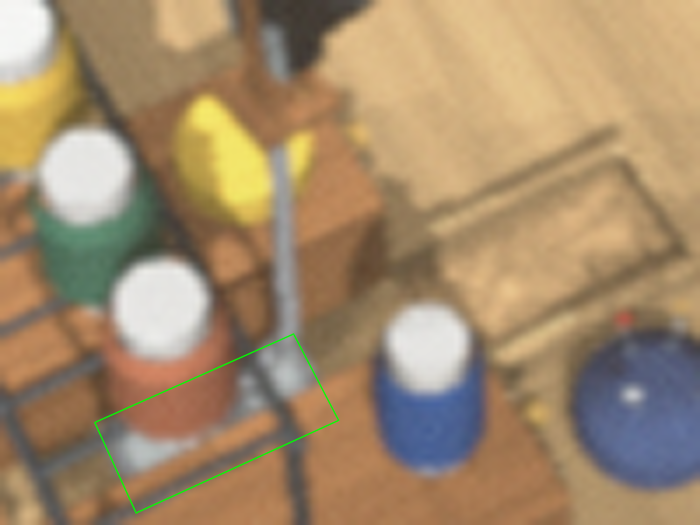

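```bash
python3 -m inch '[[0,0,0,0],[0,0,0,0],[-0.8,0,-0.2,0],[-1.6,0,-0.5,0],[-2.4,0,-0.75,0],[-3.2,0,-1.05,0],[-4,0,-1.35,0],[-4,0,-1.35,0]]' - 30
python3 - <<'E'
from h import *
o=bot.get_obs();print(o['ee_pos'],o['wrist_force'],o['torque'])
s=bot.camera('scene');e=o['ee_pos'];r=bot.landmark_of('hook_tip',s)[:2]
print([(round(q['score'],2),q['point'],atz(s,q['point'],.02)) for q in r])
for a in(5,10,15,20):
  b=np.radians(a);print(a,proj(s,[e+[.035*np.cos(b)+.235*np.sin(b)-.003,.014,.005+.035*np.sin(b)-.235*np.cos(b)]]))
E
```

```text
time: 14.6
ee_pos: [0.5712, 0.0448, 0.2346]
tcp_rot: [-178.0, -0.2, 9.1]
wrist_force: [-1.6, -4.6, 18.1]
opening: 0.0168
grasp_force: 91.3
[0.57118078 0.04484885 0.23459656] [-1.60952051 -4.63916423 18.1043442 ] [-1.45308918 -0.58184269 -0.33648039]
[(0.64, [210.7, 272.4], array([0.65959087, 0.05564693, 0.02      ]))]
5 [[222.28118622 269.55221193]]
10 [[216.21197396 271.68021793]]
15 [[210.15399106 273.48828778]]
20 [[204.13636939 274.95774412]]
```

```bash
python3 -m inch '[[-0.4,-0.1,-0.1,0],[-0.8,-0.2,-0.2,0],[-1.2,-0.3,-0.35,0],[-1.6,-0.4,-0.5,0],[-1.8,-0.4,-0.55,0],[-1.8,-0.4,-0.55,0],[-1.8,-0.4,-0.55,0],[-1.8,-0.4,-0.55,0]]' - 30
cat > st.py <<'E'
from h import *
o=bot.get_obs();print(o['ee_pos'],o['tcp_rot'],o['wrist_force'],o['torque'],o['grasp_force'])
import sys; zt=float(sys.argv[1])
s=bot.camera('scene');e=o['ee_pos'];r=bot.landmark_of('hook_tip',s)[:2]
print([(round(q['score'],2),q['point'],atz(s,q['point'],zt)) for q in r])
print([(round(q['score'],2),q['point'],atz(s,q['point'],.008)) for q in bot.landmark_of('tin_center',s)[:2]])
E
python3 st.py .02
```

```text
time: 15.7
ee_pos: [0.5528, 0.0418, 0.2269]
tcp_rot: [-177.9, 0.0, 9.2]
wrist_force: [-1.6, -0.7, 7.3]
opening: 0.0168
grasp_force: 89.4
[0.5528448  0.04177657 0.2268836 ] [-1.77881823e+02  2.06621030e-02  9.16172961e+00] [-1.63898344 -0.65405583  7.29232259] [-0.06971681 -0.23821876 -0.01000791] 89.42086100578308
[(0.9, [215.7, 273.7], array([0.64871797, 0.06682839, 0.02      ])), (0.66, [238.5, 262.4], array([0.57253812, 0.06784133, 0.02      ]))]
[(0.4, [211.1, 274.7], array([0.66003433, 0.05696219, 0.008     ]))]
```

```bash
python3 -m inch '[[0,0,0.8,0],[0,0,1.8,-1],[1.5,0,1.8,-2.5],[3.5,0,1.8,-2.5],[5.5,0,1.8,-2.5],[7,0,1.8,-2.5],[7.4,0,1.8,-2.5],[7.4,0,1.8,-2.5]]' - 120
python3 st.py .035
```

```text
time: 16.85
ee_pos: [0.6268, 0.0418, 0.2442]
tcp_rot: [-177.9, 0.1, 6.7]
wrist_force: [0.2, -0.2, -1.5]
opening: 0.0167
grasp_force: 116.9
[0.62683761 0.04184053 0.24415169] [-1.77874630e+02  8.66986561e-02  6.65102689e+00] [ 0.16509377 -0.15303351 -1.51630314] [-0.0727243   0.01893352  0.024384  ] 116.88796877861023
[(0.53, [188.5, 279.7], array([0.72742851, 0.05197402, 0.035     ]))]
[(0.7, [239.6, 279.6], array([0.59437575, 0.11336405, 0.008     ])), (0.5, [208.9, 277.5], array([0.66972141, 0.06186137, 0.008     ]))]
```

```bash
python3 -m inch '[[0.2,0,-0.5,0],[0.3,0,-1,0],[0.3,0,-1.5,0],[0.3,0,-2,0],[0.3,0,-2.3,0],[0.3,0,-2.6,0],[0.3,0,-2.6,0],[0.3,0,-2.6,0]]'
```

```text
time: 18.0
ee_pos: [0.6301, 0.0418, 0.2185]
tcp_rot: [-177.9, 0.0, 6.7]
wrist_force: [0.6, -0.3, -1.5]
opening: 0.0165
grasp_force: 116.9
```

```bash
python3 -m inch '[[-0.4,0,-0.2,0],[-0.8,0,-0.3,0],[-1.3,0,-0.3,0],[-1.8,0,-0.3,0],[-2.3,0,-0.3,0],[-2.8,0,-0.3,0],[-3.3,0,-0.3,0],[-3.3,0,-0.3,0]]'
python3 st.py .012
```

```text
time: 19.0
ee_pos: [0.5967, 0.0419, 0.2155]
tcp_rot: [-177.9, 0.0, 6.7]
wrist_force: [0.1, 0.6, 2.7]
opening: 0.0163
grasp_force: 116.9
[0.59669631 0.04185936 0.2155227 ] [-1.77875068e+02  3.43668373e-02  6.67055976e+00] [0.14103165 0.56937901 2.68920695] [ 0.07226524 -0.6587269  -0.009576  ] 116.8839704990387
[(0.49, [202.6, 241.7], array([ 0.63305327, -0.05693194,  0.012     ]))]
[(0.46, [217.3, 272.0], array([0.64004859, 0.05831007, 0.008     ]))]
```

```bash
python3 -m inch '[[-0.6,0,0,0],[-1.2,0,0,0],[-1.8,0,0,0],[-2.4,0,0,0],[-3,0,0,0],[-3.6,0,0,0],[-4.2,0,0,0],[-4.2,0,0,0]]'
python3 st.py .012
```

```text
time: 20.15
ee_pos: [0.5545, 0.0418, 0.2154]
tcp_rot: [-177.9, 0.1, 6.7]
wrist_force: [1.4, -0.5, 2.6]
opening: 0.0165
grasp_force: 117.1
[0.5545136  0.04183059 0.21543725] [-1.77877481e+02  5.47141024e-02  6.67086755e+00] [ 1.43443365 -0.5219297   2.61980317] [-0.01429476 -0.5479174   0.0088678 ] 117.10865020751953
[(0.65, [212.9, 275.4], array([0.65705219, 0.0636666 , 0.012     ]))]
[(0.49, [231.9, 259.6], array([0.58244534, 0.04339343, 0.008     ]))]
```

```bash
python3 -m inch '[[-0.6,0,0,0],[-1.2,0,0,0],[-1.8,0,0,0],[-2.4,0,0,0],[-3,0,0,0],[-3.4,0,0,0],[-3.8,0,0,0],[-3.8,0,0,0]]'
python3 - <<'E'
from fit import *
exec(open('st.py').read().replace("sys.argv[1]","'.012'"))
t=bot.camera('top')
print([(round(q['score'],2),q['point'],atz(t,q['point'],.012)) for q in bot.landmark_of('tin_center',t)[:2]])
cv2.imwrite('pics/g.png',np.hstack([crop(s,185,225,90,75,5,[])[0][:375],crop(t,200,150,60,75,5,[])[0]]))
E
```

```text
time: 21.3
ee_pos: [0.5168, 0.0418, 0.2155]
tcp_rot: [-177.9, 0.0, 6.7]
wrist_force: [1.1, -0.4, 1.2]
opening: 0.0165
grasp_force: 117.0
[0.51683795 0.04180543 0.21545527] [-1.77880264e+02  3.26667936e-02  6.66492191e+00] [ 1.09337395 -0.42225487  1.22941022] [-0.04355943 -0.92618463 -0.02221399] 117.01844573020935
[]
[(0.83, [240.5, 257.9], array([0.55684071, 0.05145505, 0.008     ]))]
[]
```

View pics/g.png

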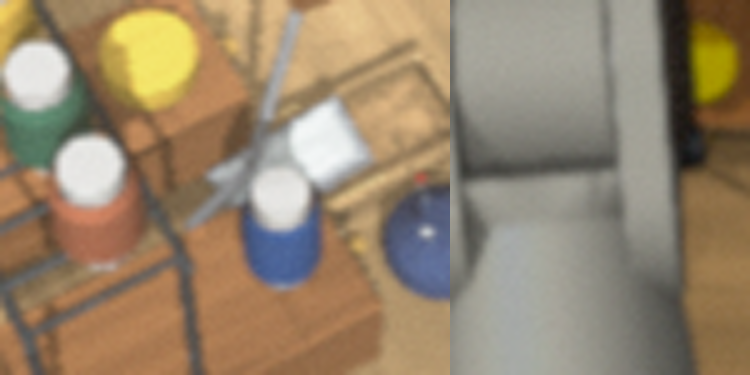

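```bash
python3 -m inch '[[-0.4,0,0,0],[-0.8,0,0,0],[-1.2,0,0.1,0],[-1.6,0,0.2,0],[-2,0,0.3,0],[-2.4,0,0.4,0],[-2.8,0,0.5,0],[-3,0,0.5,0]]'
python3 st.py .015
```

```text
time: 22.55
ee_pos: [0.487, 0.0419, 0.2206]
tcp_rot: [-177.9, 0.0, 6.7]
wrist_force: [4.1, -0.4, 5.5]
opening: 0.0164
grasp_force: 117.3
[0.48695983 0.04191024 0.22061218] [-1.77870364e+02  9.53115725e-04  6.67000650e+00] [ 4.08662884 -0.37615993  5.4815241 ] [-0.10437282 -1.86421877 -0.17797501] 117.26792693138123
[(0.56, [229.7, 266.0], array([0.60004411, 0.06273332, 0.015     ]))]
[(0.6, [248.1, 255.2], array([0.53200027, 0.05498965, 0.008     ])), (0.58, [236.7, 262.8], array([0.57503212, 0.06037766, 0.008     ]))]
```

```bash
python3 -m inch '[[0,0,0.2,0],[-0.4,0,0.3,0],[-0.8,0,0.4,0],[-1.2,0,0.4,0],[-1.6,0,0.4,0],[-1.8,0,0.4,0],[-2,0,0.4,0],[-2,0,0.4,0]]'
python3 st.py .019
```

```text
time: 23.7
ee_pos: [0.4669, 0.0418, 0.2243]
tcp_rot: [-177.9, 0.0, 6.7]
wrist_force: [-0.1, -0.7, -0.5]
opening: 0.0166
grasp_force: 116.9
[0.46691017 0.04181876 0.22432751] [-1.77877403e+02  4.50715038e-02  6.66495096e+00] [-0.12492879 -0.70641803 -0.51791003] [-0.01615102 -0.18927706  0.01696441] 116.90374374389648
[(0.75, [237.5, 259.5], array([0.57014894, 0.05721346, 0.019     ])), (0.5, [358.8, 309.8], array([0.35577154, 0.3634424 , 0.019     ]))]
[(0.54, [251.7, 255.0], array([0.52205389, 0.05995405, 0.008     ]))]
```

```bash
python3 -m inch '[[-0.3,0,0,0],[-0.6,0,0,0],[-0.9,0,0,0],[-1.2,0,0,0],[-1.5,0,0,0],[-1.5,0,0,0],[-1.5,0,0,0],[-1.5,0,0,0]]'
python3 - <<'E'
from fit import *
exec(open('st.py').read().replace("sys.argv[1]","'.019'"))
tin=rect(-.046,.046,-.023,.023,.016)
print(fit(tin,[s],(.51,.06,0),(.02,.015,10)))
E
```

```text
time: 24.85
ee_pos: [0.4521, 0.0418, 0.2243]
tcp_rot: [-177.9, 0.0, 6.7]
wrist_force: [-0.1, 0.2, -0.7]
opening: 0.0167
grasp_force: 116.9
[0.45210941 0.04182102 0.22426198] [-1.77878790e+02  4.37511595e-02  6.66469266e+00] [-0.13083658  0.18033275 -0.70685478] [-0.07005648  0.02845015 -0.02558455] 116.9150984287262
[(0.58, [240.1, 261.3], array([0.56632265, 0.06651292, 0.019     ]))]
[(0.74, [253.7, 253.2], array([0.51352064, 0.05758562, 0.008     ]))]
(array([ 0.51375134,  0.06517211, -2.0815184 ]), np.float64(-1657.8022611608799))
```

```bash
python3 -m inch '[[0,0,2.5,0],[0,0,6,0],[0,0,9,0],[-1,-3,9,4],[-2,-6,9,10],[-3.5,-9,7,17],[-5,-12,3,17],[-5,-12,0,17]]'
python3 - <<'E'
from fit import *
exec(open('st.py').read().replace("sys.argv[1]","'.02'"))
t=bot.camera('top')
tin=rect(-.046,.046,-.023,.023,.016)
for c in([s],[t],[s,t]):print(fit(tin,c,(.51,.06,0),(.02,.015,10)))
cv2.imwrite('pics/i.png',np.hstack([crop(s,225,225,75,65,5.3,[])[0],crop(t,195,155,75,65,5.3,[])[0]]))
E
```

```text
time: 26.0
ee_pos: [0.4012, -0.0796, 0.223]
tcp_rot: [-177.9, 0.1, 23.5]
wrist_force: [0.2, 0.0, -1.1]
opening: 0.0164
grasp_force: 117.2
[ 0.40116904 -0.07962426  0.22303389] [-1.77889216e+02  5.99083768e-02  2.35215706e+01] [ 0.19805995  0.00368834 -1.05884634] [-0.0071885  -0.0310951   0.04783602] 117.1695864200592
[(0.84, [242.7, 228.4], array([ 0.50168931, -0.03246651,  0.02      ]))]
[(0.8, [253.2, 252.9], array([0.51432302, 0.0558943 , 0.008     ])), (0.66, [213.6, 237.4], array([ 0.59504222, -0.05622199,  0.008     ]))]
(array([ 0.51587279,  0.06371533, -1.67844931]), np.float64(-1608.502088790335))
(array([ 0.51369647,  0.06163371, -4.06240704]), np.float64(-1411.1417437794169))
(array([ 0.51481727,  0.06229378, -3.64876534]), np.float64(-2998.084021049487))
```

View pics/i.png

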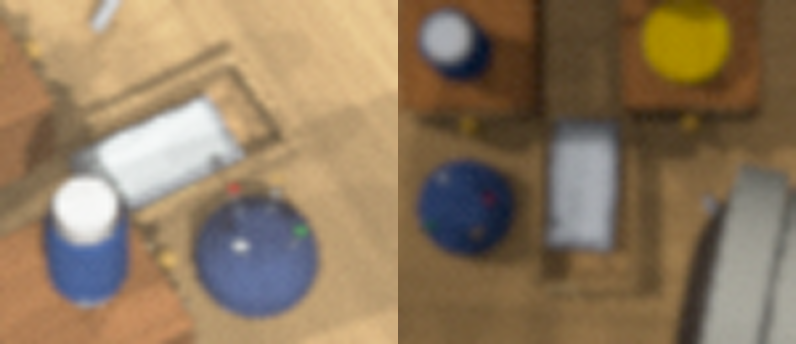

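```bash
python3 -m inch '[[0,0,-0.5,0],[0,0,-1,0],[0,0,-1.2,0],[0,0,-1.4,0],[0,0,-1.5,0],[0,0,-1.5,0],[0,0,-1.5,0],[0,0,-1.5,0]]'
```

```text
time: 27.2
ee_pos: [0.402, -0.0782, 0.2094]
tcp_rot: [-177.9, 0.0, 23.7]
wrist_force: [0.3, 0.7, -0.9]
opening: 0.0168
grasp_force: 117.2
```

```bash
python3 -m inch '[[0,0,-0.15,0],[0,0,-0.3,0],[0,0,-0.45,0],[0,0,-0.6,0],[0,0,-0.7,0],[0,0,-0.7,0],[0,0,-0.7,0],[0,0,-0.7,0]]'
```

```text
time: 28.2
ee_pos: [0.4016, -0.0788, 0.2059]
tcp_rot: [-178.1, -0.1, 23.6]
wrist_force: [-13.5, -4.8, 31.0]
opening: 0.0167
grasp_force: 121.7
```

```bash
python3 -m inch '[[0,0,4,0],[0,0,8.5,0],[2,3,9,-6],[4,7,9,-12],[6,10,9,-17],[7.4,12,8.5,-17],[7.4,12,5,-17],[7.4,12,3,-17]]'
python3 st.py .03
```

```text
time: 29.2
ee_pos: [0.4758, 0.0422, 0.2304]
tcp_rot: [-177.9, 0.1, 6.7]
wrist_force: [0.3, -0.6, -0.3]
opening: 0.0167
grasp_force: 117.6
[0.47583615 0.04219683 0.23041124] [-1.77873716e+02  1.43252302e-01  6.71137350e+00] [ 0.29736247 -0.57503594 -0.33910886] [-0.02490111  0.05424528 -0.02401906] 117.57654905319214
[]
[(0.66, [254.3, 252.3], array([0.51030422, 0.05577319, 0.008     ]))]
```

Lower to tip height ≈ 13 mm and pull.

```bash
python3 -m inch '[[0.2,0,-0.7,0],[0.2,0,-1.4,0],[0.2,0,-1.4,0],[-0.3,0,-1.4,0],[-0.8,0,-1.4,0],[-1.3,0,-1.4,0],[-1.8,0,-1.4,0],[-1.8,0,-1.4,0]]'
python3 - <<'E'
from fit import *
exec(open('st.py').read().replace("sys.argv[1]","'.013'"))
print(fit(rect(-.046,.046,-.023,.023,.016),[s],(.505,.06,0),(.02,.015,10)))
E
```

```text
time: 30.35
ee_pos: [0.4579, 0.0418, 0.2188]
tcp_rot: [-177.9, -0.0, 6.7]
wrist_force: [0.8, -0.3, 1.5]
opening: 0.0165
grasp_force: 117.6
[0.45788871 0.04183385 0.21878839] [-1.77882438e+02 -1.65013394e-02  6.66736633e+00] [ 0.7864202  -0.31776846  1.46347639] [-0.02586153 -0.10480922  0.03936463] 117.59351134300232
[(0.78, [238.7, 259.4], array([0.56536266, 0.05573103, 0.013     ])), (0.26, [355.5, 310.5], array([0.36229922, 0.35916213, 0.013     ]))]
[(0.88, [255.9, 252.6], array([0.50655793, 0.0591769 , 0.008     ]))]
(array([ 0.51385382,  0.06515492, -1.95451512]), np.float64(-1657.477952978277))
```

```bash
python3 -m inch '[[-0.2,0,0,0],[-0.4,0,0,0],[-0.6,0,0,0],[-0.8,0,0,0],[-1,0,0,0],[-1.2,0,0,0],[-1.2,0,0,0],[-1.2,0,0,0]]'
python3 - <<'E'
from fit import *
exec(open('st.py').read().replace("sys.argv[1]","'.013'"))
print(fit(rect(-.046,.046,-.023,.023,.016),[s],(.505,.06,0),(.02,.015,10)))
E
```

```text
time: 31.5
ee_pos: [0.446, 0.0418, 0.2183]
tcp_rot: [-177.9, 0.0, 6.7]
wrist_force: [0.8, -0.2, 1.6]
opening: 0.0167
grasp_force: 117.6
[0.44600285 0.04181693 0.21833097] [-1.77877179e+02  4.47502103e-02  6.66445107e+00] [ 0.77613476 -0.19995891  1.64719755] [-0.07035507 -0.55912238 -0.00799581] 117.59602904319763
[(0.56, [240.4, 255.3], array([0.55398363, 0.04593353, 0.013     ]))]
[(0.61, [254.5, 251.5], array([0.50833047, 0.05363764, 0.008     ]))]
(array([ 0.50501177,  0.06413599, -6.44744936]), np.float64(-1807.5996990833405))
```

```bash
python3 -m inch '[[0,0,2.5,0],[0,0,6,0],[0,0,9,0],[-1,-3,9,4],[-2,-6,9,10],[-3.5,-9,7,17],[-4.6,-12,3,17],[-4.6,-12,-0.5,17]]'
python3 - <<'E'
from fit import *
exec(open('st.py').read().replace("sys.argv[1]","'.01'"))
t=bot.camera('top')
tin=rect(-.046,.046,-.023,.023,.016)
for c in([s],[t],[s,t]):print(fit(tin,c,(.505,.06,0),(.02,.015,10)))
E
```

```text
time: 32.65
ee_pos: [0.3989, -0.0795, 0.2117]
tcp_rot: [-177.8, 0.1, 23.5]
wrist_force: [0.5, 0.6, -1.5]
opening: 0.0165
grasp_force: 117.3
[ 0.39892728 -0.07953561  0.21169891] [-1.77844881e+02  1.14996363e-01  2.35202643e+01] [ 0.52967262  0.6086453  -1.53284025] [-0.01431053 -0.06547122  0.00024096] 117.33466744422913
[(0.87, [243.1, 229.0], array([ 0.49860213, -0.03569683,  0.01      ]))]
[(0.55, [256.5, 252.0], array([0.5038686 , 0.05828111, 0.008     ]))]
(array([ 0.50459926,  0.06312355, -4.43959006]), np.float64(-1801.7319562975729))
(array([ 0.50372863,  0.06179855, -3.70494879]), np.float64(-1558.8086063044557))
(array([ 0.50407163,  0.06280315, -4.3933363 ]), np.float64(-3356.2110202222675))
```

```bash
python3 -m inch '[[0,0.5,1.5,-5],[0,1.5,3.5,-12],[0,2.6,4.6,-20],[1.5,2.6,4.6,-23.5],[3.5,2.6,4.6,-23.5],[4.8,2.6,4.6,-23.5],[6,2.6,4.6,-23.5],[7,2.6,4.6,-23.5]]' - 70
python3 st.py .05
```

```text
time: 33.85
ee_pos: [0.4699, -0.052, 0.2595]
tcp_rot: [-177.9, 0.1, 0.2]
wrist_force: [-4.6, -0.9, -1.6]
opening: 0.0167
grasp_force: 117.9
[ 0.46992063 -0.0519694   0.25949874] [-1.77872374e+02  1.42608019e-01  1.88983679e-01] [-4.55585125 -0.88019376 -1.60428159] [0.09558289 1.56543579 0.08572765] 117.93694853782654
[(0.57, [225.6, 227.6], array([ 0.55565779, -0.04414314,  0.05      ])), (0.55, [257.0, 252.6], array([0.51643022, 0.08162018, 0.05      ]))]
[(0.89, [254.1, 252.7], array([0.5115566, 0.0566831, 0.008    ])), (0.55, [274.5, 278.0], array([0.50266115, 0.16064517, 0.008     ]))]
```

```bash
python3 -m inch '[[0.9,0,0,0],[1.8,0,0,0],[2.7,0,0,0],[3.6,0,0,0],[4.5,0,0,0],[5.2,0,0,0],[5.4,0,0,0],[5.4,0,0,0]]'
python3 st.py .027
```

```text
time: 35.0
ee_pos: [0.5243, -0.0522, 0.2591]
tcp_rot: [-177.9, 0.0, 0.2]
wrist_force: [-2.2, 0.1, -1.9]
opening: 0.0168
grasp_force: 117.8
[ 0.52425752 -0.05216824  0.25908475] [-1.77873414e+02  4.15301014e-02  1.68274432e-01] [-2.16853451  0.06260918 -1.8638556 ] [0.00290387 1.13279468 0.00389689] 117.83082604408264
[(0.78, [225.1, 228.3], array([ 0.55216816, -0.05683591,  0.027     ]))]
[(0.74, [255.6, 252.4], array([0.50700142, 0.05810076, 0.008     ]))]
```

```bash
python3 -m inch '[[-4,0,1,0],[-7,-1,5,3],[-9,-4,9,7],[-11,-9,10,11],[-11.2,-14.5,10,15],[-11.2,-20,10,19],[-11.2,-25.5,10,23.8],[-11.2,-30.5,10,23.8]]'
python3 st.py .14
```

```text
time: 36.15
ee_pos: [0.4122, -0.3596, 0.36]
tcp_rot: [-178.1, -0.1, 24.0]
wrist_force: [1.4, 0.7, -0.9]
opening: 0.0166
grasp_force: 118.1
[ 0.41220037 -0.35956158  0.36004998] [-1.78055308e+02 -5.60215702e-02  2.40021319e+01] [ 1.40724652  0.72544869 -0.87119653] [ 0.00067952 -0.08489247 -0.00667962] 118.0680799484253
[]
[(0.96, [257.1, 253.2], array([0.50442718, 0.06286641, 0.008     ]))]
```

```bash
python3 -m inch '[[0,-1.2,-1,0],[0,-2.4,-3,0],[0,-2.4,-5.5,0],[0,-2.4,-8,0],[0,-2.4,-8.3,0],[0,-2.4,-8.3,0],[0,-2.4,-8.3,0],[0,-2.4,-8.3,0]]'
python3 - <<'E'
from ov import *
exec(open('st.py').read().replace("sys.argv[1]","'.046'"))
H=T(e[0],e[1],e[2]+.005,24)
for a in(-5,0,5):
  b=np.radians(a);print(a,proj(s,H([[.035*np.cos(b)+.235*np.sin(b),.008,.035*np.sin(b)-.235*np.cos(b)],[.2*np.sin(b),.007,-.2*np.cos(b)]])).round(1).tolist())
cv2.imwrite('pics/j.png',crop(s,165,85,90,90,6,[(H([[0,0,.04],[0,.007,-.2],[.0354,.008,-.2354]]),(0,255,0))])[1])
E
```

```text
time: 37.3
ee_pos: [0.4123, -0.3813, 0.2771]
tcp_rot: [-178.0, 0.0, 24.0]
wrist_force: [-0.8, 0.5, 0.0]
opening: 0.0166
grasp_force: 118.0
[ 0.41226998 -0.38134579  0.27713394] [-1.77953391e+02  1.16767309e-02  2.39708225e+01] [-0.76373509  0.47779106  0.01910787] [ 0.01509306 -0.0285042  -0.03765975] 117.97227144241333
[(0.57, [212.8, 151.2], array([ 0.43823081, -0.3695497 ,  0.046     ]))]
[(0.95, [256.2, 251.7], array([0.50413086, 0.05689792, 0.008     ]))]
-5 [[216.9, 150.1], [221.4, 137.6]]
0 [[213.3, 152.9], [218.4, 140.4]]
5 [[209.6, 155.3], [215.4, 142.9]]
```

View pics/j.png

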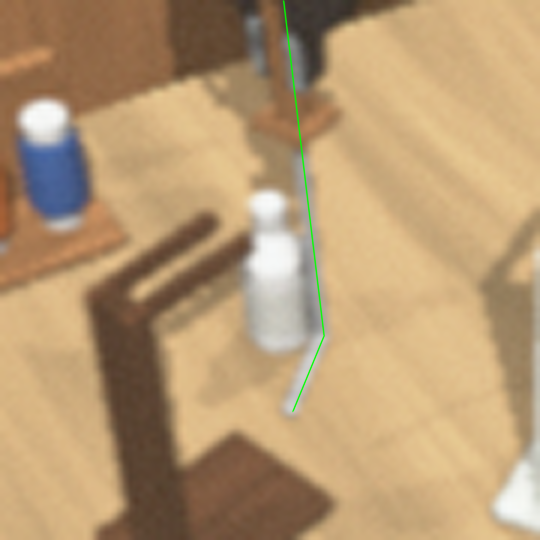

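```bash
python3 -m inch '[[0,-0.2,0,0],[1.5,0.45,0,0],[3,1.1,0,0],[4.5,1.8,0,0],[6,2.45,0,0],[7.5,3.1,0,0],[9,3.8,0,0],[9,3.8,0,0]]'; python3 -m inch '[[0,0,-0.3,0],[0,0,-0.6,0],[0,0,-0.9,0],[0,0,-1.2,0],[0,0,-1.5,0],[0,0,-1.8,0],[0,0,-2,0],[0,0,-2,0]]'
```

```text
time: 38.45
ee_pos: [0.5032, -0.3426, 0.2759]
tcp_rot: [-177.9, 0.0, 24.0]
wrist_force: [-1.1, -0.4, -0.7]
opening: 0.0167
grasp_force: 118.0
time: 39.45
ee_pos: [0.502, -0.3431, 0.2561]
tcp_rot: [-177.9, 0.0, 24.0]
wrist_force: [0.4, 0.1, -1.0]
opening: 0.0165
grasp_force: 118.0
```

```bash
python3 -m inch '[[0,0,-0.1,0],[0,0,-0.2,0],[0,0,-0.3,0],[0,0,-0.3,0],[0,0,-0.3,0],[0,0,-0.3,0],[0,0,-0.3,0],[0,0,-0.3,0]]'
```

```text
time: 40.45
ee_pos: [0.5021, -0.3432, 0.2542]
tcp_rot: [-177.9, 0.0, 24.0]
wrist_force: [-1.3, 0.5, 4.8]
opening: 0.0169
grasp_force: 119.0
```

```bash
python3 -m inch '[[0,0,0,0],[0,0,0,0],[0,0,0,0],[0,0,0,0],[0,0,0,0],[0,0,0,0],[0,0,0,0],[0,0,0,0]]' 6 20; python3 -m inch '[[0,0,1,0],[0,0,3,0],[0,0,5,0],[0,0,8,0],[0,0,10,0],[-4,2,12,0],[-9,6,12,0],[-14,10,12,0]]' 8.5; python3 -m inch '[[-5,3,0,0],[-9,7,0,0],[-9,7,0,0],[-9,7,0,0],[-9,7,0,0],[-9,7,0,0],[-9,7,0,0],[-9,7,0,0]]'
python3 - <<'E'
from fit import *
np.set_printoptions(precision=4,suppress=True)
s=bot.camera('scene');t=bot.camera('top')
for n,z in(('hook_grip',.26),('hook_tip',.0246),('tin_center',.008),('tape',.07),('pincushion',0),('oil_can',0),('button_jar',0)):
  for nm,c in(('s',s),('t',t)):
    print(n,nm,[(round(q['score'],2),np.round(q['point'],1),atz(c,q['point'],z)) for q in bot.landmark_of(n,c)[:2]])
print([np.round(q['point']) for q in bot.landmark_of('spool_a',s)])
print(fit(rect(-.046,.046,-.023,.023,.016),[s,t],(.505,.06,0),(.02,.015,10)))
E
```

```text
time: 41.45
ee_pos: [0.502, -0.3432, 0.2533]
tcp_rot: [-177.9, 0.0, 24.0]
wrist_force: [-0.2, -0.7, -0.3]
opening: 0.0604
grasp_force: 0.0
time: 42.45
ee_pos: [0.363, -0.2441, 0.3739]
tcp_rot: [-177.9, 0.0, 23.9]
wrist_force: [0.2, -0.0, 1.7]
opening: 0.085
grasp_force: 0.0
time: 43.45
ee_pos: [0.2746, -0.1752, 0.3731]
tcp_rot: [-177.8, 0.1, 24.0]
wrist_force: [-0.1, 0.3, -0.3]
opening: 0.0852
grasp_force: 0.0
hook_grip s [(0.66, array([196. , 113.9]), array([ 0.4914, -0.3446,  0.26  ]))]
hook_grip t [(0.62, array([356.2, 181.1]), array([ 0.5146, -0.3526,  0.26  ]))]
hook_tip s [(0.87, array([198.9, 170. ]), array([ 0.5163, -0.3291,  0.0246])), (0.64, array([255.5, 255. ]), array([0.5169, 0.074 , 0.0246]))]
hook_tip t [(0.65, array([333.8, 180.9]), array([ 0.5395, -0.3324,  0.0246]))]
tin_center s [(0.67, array([256. , 251.2]), array([0.5038, 0.0551, 0.008 ])), (0.21, array([256.4, 255.6]), array([0.5106, 0.069 , 0.008 ]))]
tin_center t [(0.63, array([232.1, 191.9]), array([0.5059, 0.0524, 0.008 ]))]
tape s [(0.75, array([213.2, 237.5]), array([ 0.6097, -0.0189,  0.07  ]))]
tape t [(
[... 312 characters left out ...]
, array([ 0.6173, -0.0259,  0.    ]))]
oil_can s [(0.52, array([211.9, 140.2]), array([ 0.3962, -0.4699,  0.    ]))]
oil_can t [(0.53, array([369.5, 219.2]), array([ 0.3926, -0.4704,  0.    ])), (0.49, array([137.2, 184.5]), array([0.5414, 0.4199, 0.    ]))]
button_jar s [(0.74, array([314.1, 361.8]), array([0.5383, 0.4095, 0.    ])), (0.38, array([193.9, 113.2]), array([ 0.3883, -0.6571,  0.    ]))]
button_jar t [(0.73, array([138.4, 185.3]), array([0.5382, 0.4152, 0.    ])), (0.53, array([152.9, 235.4]), array([0.3453, 0.3579, 0.    ]))]
[array([157., 192.]), array([238., 285.]), array([356., 310.]), array([255., 252.])]
(array([ 0.5041,  0.0631, -4.1223]), np.float64(-3351.5127533516393))
```

Run:
```python
from h import *
s=bot.camera('scene')['img'].astype(int);a=cv2.imread('pics/s0.png')[:,:,::-1].astype(int)
for nm,(u,v,w,h) in dict(spool_a=(225,245,35,45),shelf=(150,190,65,95),tape=(198,220,35,35),pinc=(255,255,40,35)).items():
    A=a[v:v+h,u:u+w].astype(np.float32).mean(2);B=s[v:v+h,u:u+w].astype(np.float32).mean(2);print(nm,np.abs(A-B).mean().round(1),cv2.phaseCorrelate(A,B))
```

```text
spool_a 11.0 ((-0.22445426669563773, 0.6741813294319208), 0.8080109140019358)
shelf 5.8 ((0.0384423547000452, -0.028541254664034454), 0.8712609109503252)
tape 8.6 ((0.11370735498476847, -0.07936858824580995), 0.9570144407543135)
pinc 6.3 ((-0.1516691840717712, -0.028018866325535186), 0.7713351888789071)
```

Nothing else has moved, so I'm handing in.

```bash
python3 -c "
from workcell import bot
print(bot.job_done())"
```

```text
the job is handed in; nothing more can be done
None
```

The tin is in the tray pocket, within about 2 mm of its centre and seemingly flat. The hook hangs back on its stand, the final camera check showed none of the bystanders I checked moved, and the job was handed in at about 43 s of the 61 s.

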